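Set and lock the lid channel's stop on the test disc

TASK

Set the lid channel to the red test disc: slide the loose stop carriage along the channel so that it pushes the disc up against the fixed end block and the disc lies flat between the two with no gap, then lock the carriage there by turning its clamp knob clockwise (seen from above) as far as it goes. Leave the lid, the burnisher and the caliper where they lie.

Things in the scene. Friction and masses are not known exactly. Their poses are not given: they have to be found in the camera images.
- channel: Pale wooden slide channel fixed on the bench, 110 wide (its x) x 400 long (its y) mm. Origin: centre of its underside. Floor 15 mm above the bench; side walls 13 mm thick, 81 mm apart inside, their tops 35 mm above the bench. A dark fixed end block, 30 mm thick, top 50 mm above the bench, closes its +y end; the -y end is open.
- fence_face (a point): Point in the middle of the end block's inner face, 170 mm along +y from the channel's origin, 26.5 mm above the bench; axes as the channel's.
- stop (a joint): Position of the stop carriage along the channel in m, 0 to 0.25, growing towards the end block (channel's +y); its front face is then 0.27 - value from the end block. Slides with about 2.5 N while the knob is loose (below about 0.3 rad); the clamp bites harder as the knob turns on, to about 60 N when tight.
- stop_face (a point): Point in the middle of the carriage's brass-plated front face (towards the end block), 26.5 mm above the bench; axes as the channel's. The carriage is a dark wooden block 74 wide (x) x 60 long (y) mm, top 45 mm above the bench (flat brass washer on it to 48 mm); the knob's axis stands 30 mm behind this face.
- clamp_knob (a joint): Turn of the clamp knob in rad: 0 fully loose, grows clockwise seen from above, 1.3 is the hard stop (fully tight). About 0.25 N m to turn; it stays where it is left.
- knob_grip (a point): Grip point on the axis of the clamp knob on top of the carriage, 72 mm above the bench. The knob is a black upright wing bar 58 long x 16 thick x 30 high mm, from 54 to 84 mm above the bench, on a round steel hub 40 mm across, 48 to 55 mm above the bench, with a white dot near one end. The x axis of this frame runs along the bar and turns with it; at 0 the bar stands across the channel.
- test_disc: Deep red lacquered disc, 70 mm across, 16 mm thick, 70 g, loose, lying flat on the channel floor between carriage and end block. Origin: centre of its underside.
- lid: Bystander: turned mulberry bowl lid, 110 mm across, 29 mm high. Origin: centre of its underside.
- burnisher: Bystander: horn burnisher with a pale wooden handle lying along its x, 165 mm long, 24 wide, 22 high. Origin: under it, 82 mm from either end.
- caliper: Bystander: steel outside caliper lying flat, 10 mm high; origin under its pivot, two bowed legs reach 140 mm along its x and 50 mm to either side.
Mind the look-alikes: they are no part of the job. Several things have the shape of the test_disc; the one meant has the colours described above.

How it is judged:
On the way, in this order (a step that is already met when the one before it is completed fails the run):
1. with the knob still loose (under 0.6 rad), the carriage has pushed the disc against the end block: no more than 4 mm of play in all (y of stop_face in the frame of fence_face above -0.074 m and y of test_disc in the frame of fence_face between -0.039 and -0.031 m and x of test_disc in the frame of channel between -0.009 and 0.009 m and z of test_disc in the frame of channel below 0.019 m and angle between test_disc's own z axis and vertical below 0.08 rad and value of joint clamp_knob below 0.6 rad), for 0.1 s.
2. the knob is turned tight (over 1.0 rad) (value of joint clamp_knob above 1 rad), for 0.2 s.
At the end, for the whole second after the job is handed in: The disc lies flat in the channel (tilt under 0.08 rad) between end block and carriage with at most 4 mm of play in all, the knob is turned beyond 1.0 of its 1.3 rad, and carriage and disc are at rest (y of stop_face in the frame of fence_face above -0.074 m and y of test_disc in the frame of fence_face between -0.039 and -0.031 m and x of test_disc in the frame of channel between -0.009 and 0.009 m and z of test_disc in the frame of channel below 0.019 m and angle between test_disc's own z axis and vertical below 0.08 rad and value of joint clamp_knob above 1 rad and velocity of joint stop between -0.005 and 0.005 m/s and linear speed of test_disc below 0.02 m/s); the robot touches nothing.
It fails at once if the lid is moved more than 25 mm (distance of lid from where it was at the start of the episode above 0.025 m).
It fails at once if the burnisher is moved more than 25 mm (distance of burnisher from where it was at the start of the episode above 0.025 m).
It fails at once if the caliper is moved more than 25 mm (distance of caliper from where it was at the start of the episode above 0.025 m).
It also fails if it takes over 42 s, if anything falls off the work surface, if the arm or the gripper's body presses on something with over 40 N, if the wrist force passes 120 N, or if a joint passes its speed limit or range.

ROBOT

A 6-joint arm with a two-finger parallel gripper is mounted at the origin on the work surface. World frame = base frame: x ahead of the robot, y to its left, z up, the work surface at z = 0. Lengths are in m, angles in rad, forces in N, time in s.
With the tool pointing down it reaches from about 0.35 to 0.85 m from the base axis. Payload 8.1 kg.
Tool frame: the origin (TCP) lies between the finger pads; the fingertips stand 25 mm ahead of it and the grasp point (between the pads) lies 6 mm ahead of it; z points along the fingers, y is the line along which they close (so a half turn about z gives the same grasp; the last joint's range is limited). The gripper opens to 93 mm and grips with 3 to 60 N. Pads are 15 mm wide; open, the fingers measure 128 mm over their backs; the gripper's body (75 mm by 188 mm) begins 65 mm behind the grasp point.
Start: joints at [1.14, 0.13, 1.488, -0, 1.523, -0.085], TCP at [0.203, 0.564, 0.244] pointing down, gripper open.
Joint ranges: [-2.96, 2.96], [-0.89, 2.26], [0.02, 2.5], [-1.34, 4.48], [0, 2.73], [-2.66, 2.66]. Speed limits (rad/s): [2.39, 2.39, 2.79, 3.14, 3.14, 3.14].

INTERFACE

Orientations are given as [roll, pitch, yaw] about the fixed x, y, z axes, in that order (R = Rz(yaw) Ry(pitch) Rx(roll)).
In Python, from station import ctrl gives the robot as it stands. The module is installed in compiled form; this text tells all that it offers.
- The arm moves only by the tool carry_out, never from a script. Its argument "moves" is a list of rows, each a list of 2 entries, a list of its own where there are three numbers: the shift along the world's x, y, z in mm, then the turn about the world's z in rad. In form: [[[x, y, z], twist], ...]. A call has 1 to 10 rows; each row shifts and turns the commanded pose from where the row before left it; what a row does not reach is not made up. A row lasts 1/8 s, in which the tool goes at most 62.5 mm and 10.7 degrees, less where a joint would pass 70% of its speed; a pose out of reach is approached as far as the arm can. A call with a gripper value outside its range is refused whole. "claw" is the closure, from -1 (fully open) to 1 (shut), set as the call begins (left out, the last holds). The fingers move at their own pace and stop on an object; "newtons" is the grip in N (left out, the last holds). Time passes only in rows, so rows that do not move let the fingers close. It gives the time, the measured TCP pose, the force, the opening and the grip force at its end, in the units of the state.
- ctrl.sense(): the state, without advancing time (a new reading comes with each control period).
- ctrl.get_image(name): name is "scene" or "side" or "wrist"; returns the picture (420x560x3 uint8, blue, green, red); there is no depth.
- ctrl.camera_params(name): a dict with "mtx" (3x3 intrinsics, pixels), "k1" (the pictures are not rectified: a ray, as slopes to the right and down, at radius r is drawn at 1 + k1 r^2 times it, then the intrinsics apply), "rvec" (rotation vector, rad) and "tvec" (3), from world to camera coordinates, as OpenCV has them. Camera axes: x right, y down, z forward; pixel columns grow to the right and rows downward; lengths in m; the calibration is good to about 2 mm. A picture is of the moment at which its call begins: read the wrist's pose just before it. camera_params takes no time and is no camera call; for the wrist camera it gives the pose at the moment of the call.
- ctrl.job_done(): hands the job in; it is judged then, once.
Trained networks look in the newest picture that a camera, given by its name, has taken for a name from the list of things; names that differ only in an ending like _2 or _b are one class to them, and where a whole thing is asked for, a point or a joint stands for the part that bears it (a point fixed in the world has none). Each returns a list of dicts, best first, with "conf" (0 to 1); they miss things now and then, are a little off and sometimes report something else, mostly with a low value. They report only what shows in the picture. A call takes as long as a camera call. They do not tell look-alikes from the thing itself.
- ctrl.look_for(camera, name): "location" ([x, y, z] in m, in the coordinates of the camera as it stood for that picture, good to about 4 mm: the middle of the surface that is visible of it).
The state is a dict: "t": time; "joint_positions": joint angles; "joint_vel": joint speeds; "tau": joint torques, N m; "position": TCP position; "eef_rot": TCP orientation; "wrist_force": force on the tool from outside, world axes, zero at the start; "ft_torque": the same for the moment, N m; "width": finger opening in m; "finger_force": force on a finger pad.
Only numpy, scipy, OpenCV 4.12 (cv2) and the standard library are available. Lean on these libraries where they do the work, as an engineer would, in place of code of your own. Each camera call takes 0.05 s, during which the arm holds its last target. There are 200 camera calls.

## Working session

There is one attempt and no reset: what is moved stays moved. The work goes in short steps, Python scripts to look and compute and a tool call to move; the robot and the scene stay as the last step left them, time stands still between calls to the robot, and variables do not carry over. Pictures are saved under pics/ and viewed, at most 10 in all, crops included, and the job is handed in when it is done.

Besides the shell and the picture viewer there is one more tool, called in YAML: its name, and indented under it one key for each argument. carry_out: Moves the arm, as the interface text tells. Its arguments: {"type":"object","properties":{"moves":{"type":"array"},"claw":{"type":"number"},"newtons":{"type":"number"}},"required":["moves"]}

```bash
mkdir -p pics; cat > h.py <<'E'
import numpy as np, cv2
from station import ctrl
def cam(n):
    p=ctrl.camera_params(n); R=cv2.Rodrigues(np.array(p['rvec'],float))[0]
    return np.array(p['mtx'],float),float(p['k1']),R,np.array(p['tvec'],float).ravel()
def proj(n,P):
    K,k,R,t=cam(n); c=R@np.asarray(P,float)+t; s=c[:2]/c[2]; s=s*(1+k*(s@s)); return (K@[*s,1])[:2]
def ray(n,uv,z):
    K,k,R,t=cam(n); d=np.linalg.solve(K,[*uv,1])[:2]; s=d.copy()
    for _ in range(30): s=d/(1+k*(s@s))
    w=R.T@np.array([*s,1]); o=-R.T@t; return o+w*(z-o[2])/w[2]
def world(n,c):
    K,k,R,t=cam(n); return R.T@(np.array(c)-t)
E
python3 - <<'E'
from h import *
for n in ("scene","side"):
    cv2.imwrite(f"pics/{n}0.png",ctrl.get_image(n))
    for o in ("channel","test_disc","stop_face","clamp_knob","lid","burnisher","caliper"):
        for d in ctrl.look_for(n,o)[:4]:
            w=world(n,d['location']);print(n,o,round(d['conf'],2),w.round(3),proj(n,w).round())
s=ctrl.sense();print(s['t'],s['eef_rot'],s['width'],s['wrist_force'])
E
```

```text
scene channel 0.81 [ 0.566 -0.033  0.028] [277. 219.]
scene test_disc 0.84 [0.349 0.127 0.019] [240. 174.]
scene test_disc 0.79 [0.353 0.267 0.02 ] [262. 153.]
scene test_disc 0.68 [ 0.364 -0.047  0.016] [213. 206.]
scene test_disc 0.6 [0.518 0.11  0.034] [285. 186.]
scene stop_face 0.96 [ 0.576 -0.032  0.046] [281. 215.]
scene clamp_knob 0.52 [ 0.567 -0.026  0.07 ] [278. 206.]
scene lid 0.67 [0.807 0.028 0.023] [369. 233.]
scene burnisher 0.7 [0.558 0.379 0.018] [333. 152.]
scene caliper 0.82 [ 0.534 -0.445  0.011] [177. 326.]
side channel 0.56 [ 0.54  -0.007  0.023] [273. 223.]
side test_disc 0.9 [0.34  0.127 0.016] [199. 236.]
side test_disc 0.8 [0.348 0.259 0.011] [177. 217.]
side test_disc 0.63 [ 0.352 -0.051  0.018] [239. 261.]
side test_disc 0.51 [0.514 0.113 0.029] [242. 209.]
side stop_face 0.56 [ 0.551 -0.033  0.045] [282. 219.]
side stop_face 0.49 [ 0.541 -0.     0.023] [272. 221.]
side clamp_knob 0.45 [ 0.559 -0.031  0.074] [283. 211.]
side lid 0.78 [0.785 0.032 0.017] [314. 187.]
side burnisher 0.52 [0.552 0.37  0.014] [204. 178.]
side caliper 0.72 [ 0.518 -0.448  0.008] [383. 303.]
0.8 [3.14155548e+00 1.79826163e-05 2.79576019e+00] 0.09306287605532794 [ 0.16097765 -0.77699621  0.10268052]
```

View pics/scene0.png

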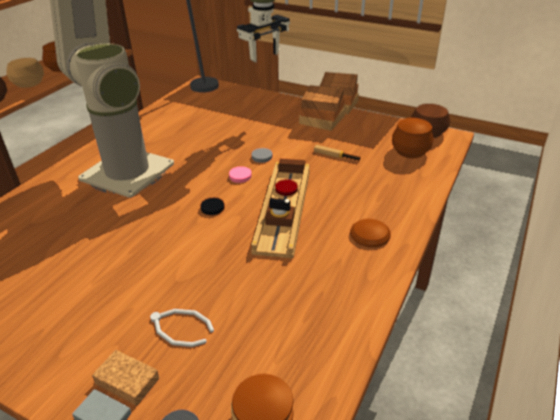

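View pics/side0.png

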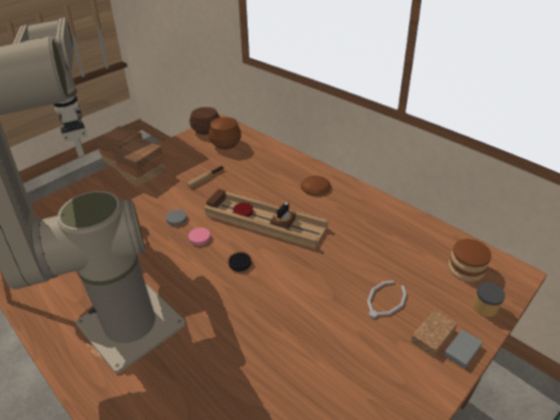

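In the scene picture, these could be taken for the disc: pink (240,174), grey (262,155), black (213,206) and deep red in the channel (286,187). I choose the red one. The end block is at (292,165) and the carriage with knob at (280,205). I'll move over them for a close look.

carry_out:
  moves:
    - [[27, -43, 12], 0]
    - [[33, -53, 12], 0]
    - [[33, -53, 12], 0]
    - [[33, -53, 12], 0]
    - [[33, -53, 12], 0]
    - [[33, -53, 12], 0]
    - [[33, -53, 12], 0]
    - [[33, -53, 12], 0]
    - [[33, -53, 0], 0]
    - [[33, -53, 0], 0]

```text
t: 2.05
position: [0.5244, 0.0489, 0.3388]
eef_rot: [3.141, 0.001, 2.796]
wrist_force: [0.7, 1.9, 0.2]
width: 0.0928
finger_force: 0.0
```

```bash
python3 - <<'E'
from h import *
s=ctrl.sense();print(s['t'],s['position'],s['eef_rot'])
im=ctrl.get_image("wrist");cv2.imwrite("pics/w0.png",im)
for o in ("channel","test_disc","stop_face","clamp_knob","knob_grip"):
    for d in ctrl.look_for("wrist",o)[:4]:
        w=world("wrist",d['location']);print(o,round(d['conf'],2),w.round(3),proj("wrist",w).round())
E
```

```text
2.05 [0.5243699  0.0488512  0.33879785] [3.14095911e+00 1.20057404e-03 2.79572529e+00]
channel 0.56 [0.537 0.046 0.024] [284. 184.]
test_disc 0.73 [0.36  0.259 0.02 ] [382.  17.]
test_disc 0.7 [ 0.355 -0.044  0.017] [183.  91.]
test_disc 0.69 [0.513 0.113 0.026] [318. 155.]
test_disc 0.68 [0.344 0.133 0.015] [293.  38.]
stop_face 0.65 [ 0.555 -0.015  0.044] [247. 212.]
clamp_knob 0.88 [ 0.562 -0.015  0.083] [246. 225.]
knob_grip 0.58 [ 0.564 -0.012  0.08 ] [248. 225.]
```

View pics/w0.png

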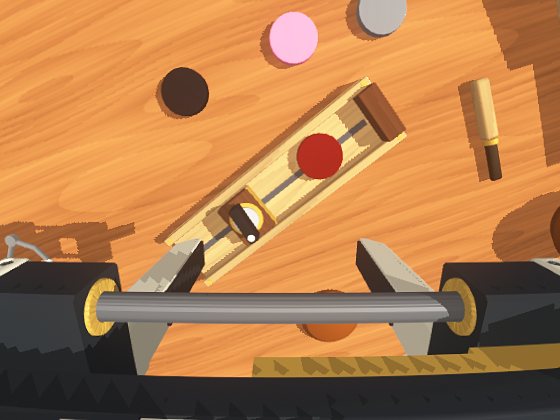

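The wrist view shows the deep red disc at (320,156), the end block around (382,112), the carriage at (247,213) and the knob with its dot at (251,238). I'll take an enlarged crop to confirm the choice and pick the channel edges.

```bash
python3 - <<'E'
import cv2
im=cv2.imread("pics/w0.png")[70:290,150:420]
cv2.imwrite("pics/w0c.png",cv2.resize(im,None,fx=2.7,fy=2.7,interpolation=cv2.INTER_CUBIC))
E
```

```text
(no output)
```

View pics/w0c.png

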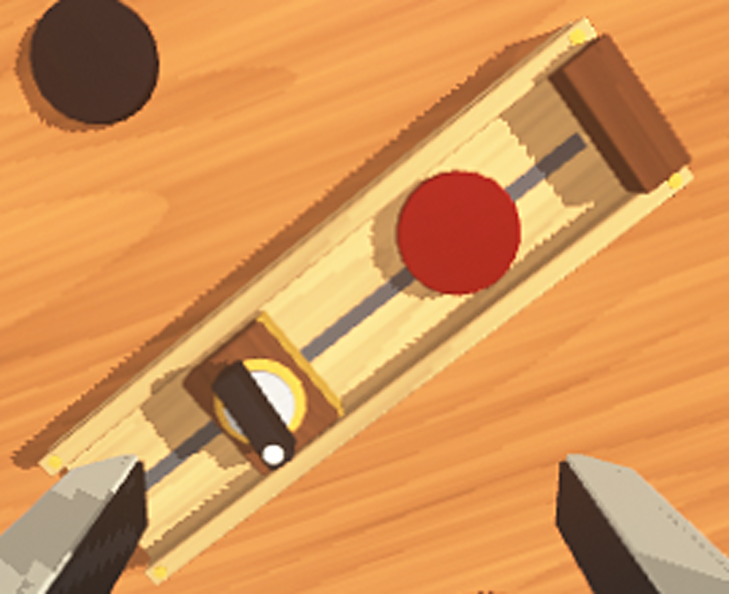

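The crop confirms a single red disc at crop (459,232), lying in the channel. The wall-top screws are at crop (577,37), (676,181), (56,463) and (158,573). The carriage's brass edge runs from (263,314) to (340,412).

```bash
python3 - <<'E'
from h import *
r=lambda x,y,z:ray("wrist",(x/2.7+150,y/2.7+70),z)
S=[r(*p,.035) for p in [(577,37),(676,181),(56,463),(158,573)]]
print(np.round(S,4))
u=(S[0]+S[1]-S[2]-S[3])[:2];print('len',np.linalg.norm(u)/2);u/=np.linalg.norm(u);c=np.mean(S,0)[:2]
v=np.array([u[1],-u[0]])
print('wid',(S[1]-S[0])[:2]@v,(S[3]-S[2])[:2]@v,'c',c,'u',u,'ang y',np.arctan2(u[1],u[0]))
def rep(n,p): d=p[:2]-c; print(n,p.round(4),'chan xy',(d@v).round(4),(d@u).round(4))
rep('disc',r(459,232,.031)); rep('discL',r(397,232,.031)); rep('discR',r(521,232,.031))
a,b=r(263,314,.045),r(340,412,.045); rep('brA',a);rep('brB',b);rep('face',(a+b)/2)
a,b=r(555,75,.05),r(642,190,.05);rep('fence',(a+b)/2);rep('fA',a);rep('fB',b)
rep('dot',r(273,455,.084)); 
rep('knobnet',world("wrist",ctrl.look_for("wrist","knob_grip")[0]['location']))
rep('washer',r(261,403,.048))
E
```

```text
[[ 0.4367  0.208   0.035 ]
 [ 0.5261  0.2391  0.035 ]
 [ 0.5609 -0.1509  0.035 ]
 [ 0.6491 -0.1223  0.035 ]]
len 0.380810997983469
wid 0.09460397162758001 0.09264492391646581 c [0.54320238 0.04349238] u [-0.32462938  0.9458413 ] ang y 1.9014161891435135
disc [0.5131 0.1185 0.031 ] chan xy -0.0041 0.0807
discL [0.5015 0.086  0.031 ] chan xy -0.0257 0.0537
discR [0.5248 0.1512 0.031 ] chan xy 0.0175 0.1078
brA [0.5174 0.0013 0.045 ] chan xy -0.0381 -0.0315
brB [0.5853 0.0219 0.045 ] chan xy 0.0328 -0.0341
face [0.5514 0.0116 0.045 ] chan xy -0.0026 -0.0328
fence [0.4868 0.2014 0.05  ] chan xy -0.0021 0.1677
fA [0.4513 0.1877 0.05  ] chan xy -0.0401 0.1662
fB [0.5222 0.2152 0.05  ] chan xy 0.0359 0.1692
dot [ 0.5841 -0.0148  0.084 ] chan xy 0.0198 -0.0684
knobnet [ 0.5643 -0.0121  0.0801] chan xy 0.0019 -0.0594
washer [ 0.5644 -0.0176  0.048 ] chan xy 0.0002 -0.0647
```

The geometry agrees with the description: fence at channel y 0.168 (0.170 stated), disc 70 mm across, wall spacing right. The channel's y direction is at 1.901 rad. The knob axis is at about (0.5635, -0.016) and stands about 0.1–0.15 rad clockwise. I'll turn to align and move above it, then recheck.

carry_out:
  moves:
    - [[10, -16, -35], 0.14]
    - [[10, -16, -35], 0.14]
    - [[10, -16, -35], 0.14]
    - [[9, -17, -34], 0.15]
    - [[0, 0, 0], 0]
    - [[0, 0, 0], 0]

```text
t: 3.15
position: [0.5627, -0.0129, 0.2007]
eef_rot: [-3.142, 0.001, -2.919]
wrist_force: [0.0, -0.0, 0.3]
width: 0.0931
finger_force: 0.0
```

```bash
python3 - <<'E'
from h import *
s=ctrl.sense();print(s['t'],s['position'],s['eef_rot'],s['joint_positions'])
im=ctrl.get_image("wrist");cv2.imwrite("pics/w1.png",im)
for o in ("stop_face","knob_grip","test_disc"):
    for d in ctrl.look_for("wrist",o)[:2]:
        w=world("wrist",d['location']);print(o,round(d['conf'],2),w.round(4),proj("wrist",w).round())
E
```

```text
3.15 [ 0.56267053 -0.01288614  0.20073299] [-3.14154170e+00  1.38104117e-03 -2.91920419e+00] [-1.14251101e-01  5.26609511e-02  1.64939111e+00  4.11703985e-04
  1.43822025e+00 -1.90749001e+00]
stop_face 0.58 [ 0.5593 -0.0212  0.0461] [274. 195.]
knob_grip 0.9 [ 0.5628 -0.0191  0.0826] [275. 208.]
test_disc 0.98 [ 0.3806 -0.0412  0.0183] [295.  11.]
test_disc 0.8 [0.3603 0.2359 0.0176] [552.  65.]
```

View pics/w1.png

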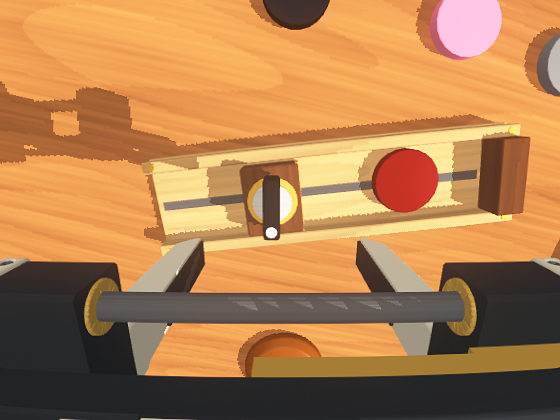

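This view shows the knob bar at (271,178)–(271,237), aligned with the tool's closing direction. The network gives its axis at (0.563, -0.018), in agreement with my estimate. Next I descend and close gently.

carry_out:
  moves:
    - [[0, -3, -30], 0]
    - [[0, -2, -30], 0]
    - [[0, 0, -30], 0]
    - [[0, 0, -28], 0]
    - [[0, 0, 0], 0]
    - [[0, 0, 0], 0]

```text
t: 4.1
position: [0.5634, -0.0192, 0.0829]
eef_rot: [-3.141, 0.002, -2.917]
wrist_force: [-0.7, -0.2, -0.8]
width: 0.093
finger_force: 0.0
```

carry_out:
  moves:
    - [[0, 0, 0], 0]
    - [[0, 0, 0], 0]
    - [[0, 0, 0], 0]
    - [[0, 0, 0], 0]
    - [[0, 0, 0], 0]
    - [[0, 0, 0], 0]
  claw: 1
  newtons: 25

```text
t: 4.85
position: [0.5624, -0.0192, 0.0812]
eef_rot: [3.142, -0.0, -2.917]
wrist_force: [0.5, 0.1, 0.1]
width: 0.0376
finger_force: 0.0
```

carry_out:
  moves:
    - [[0, 0, 0], 0]
    - [[0, 0, 0], 0]
    - [[0, 0, 0], 0]
    - [[0, 0, 0], 0]

```text
t: 5.35
position: [0.5624, -0.0192, 0.0812]
eef_rot: [3.142, -0.0, -2.917]
wrist_force: [-0.7, 0.2, -0.1]
width: 0.0158
finger_force: 25.0
```

The knob is gripped (15.8 mm at 25 N). Now I slide the carriage along the channel.

carry_out:
  moves:
    - [[-2, 6, 0], 0]
    - [[-4, 11.5, 0], 0]
    - [[-4, 11.5, 0], 0]
    - [[-4, 11.5, 0], 0]
    - [[-4, 11.5, 0], 0]
    - [[-4, 11.5, 0], 0]
    - [[-4, 11.5, 0], 0]
    - [[-3.5, 11.5, 0], 0]
    - [[-3.5, 10, 0], 0]
    - [[-2, 6, 0], 0]

```text
t: 6.6
position: [0.5271, 0.0841, 0.0812]
eef_rot: [3.141, -0.0, -2.917]
wrist_force: [1.8, -0.3, -1.8]
width: 0.0159
finger_force: 25.0
```

```bash
python3 - <<'E'
from h import *
im=ctrl.get_image("scene")[130:270,220:340];cv2.imwrite("pics/s2.png",cv2.resize(im,None,fx=4,fy=4,interpolation=cv2.INTER_CUBIC))
s=ctrl.sense();p=s['position'];print(p,s['wrist_force'],s['width'])
d=p[:2]-np.array([.5432,.0435]);print(d@[-.3246,.9458],d@[.9458,.3246])
E
```

```text
[0.52688603 0.08464625 0.08122148] [ 0.57620931  0.99426098 -1.03177878] 0.015876442929342625
0.04421164091736011 -0.002073683653592165
```

View pics/s2.png

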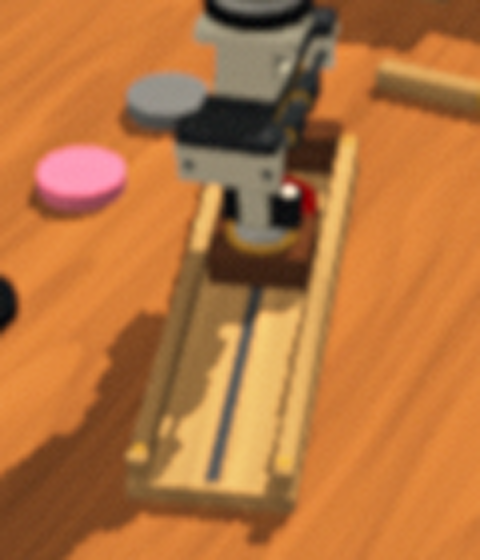

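The crop shows the carriage moved with the knob and the red disc ahead of it (300,195). About 26 mm remains, so I creep forward and watch the force.

carry_out:
  moves:
    - [[-2, 5, 0], 0]
    - [[-2, 6, 0], 0]
    - [[-1.5, 5, 0], 0]
    - [[-1, 3, 0], 0]
    - [[-0.7, 2, 0], 0]
    - [[0, 0, 0], 0]

```text
t: 7.4
position: [0.5201, 0.1045, 0.0812]
eef_rot: [3.141, -0.0, -2.917]
wrist_force: [0.3, 0.1, -0.9]
width: 0.0157
finger_force: 25.0
```

carry_out:
  moves:
    - [[-0.5, 1.5, 0], 0]
    - [[-0.5, 1.5, 0], 0]
    - [[0, 0, 0], 0]

```text
t: 7.78
position: [0.5191, 0.1074, 0.0812]
eef_rot: [3.141, -0.0, -2.917]
wrist_force: [0.4, 1.5, -1.6]
width: 0.0157
finger_force: 25.0
```

carry_out:
  moves:
    - [[-0.3, 1, 0], 0]
    - [[-0.3, 1, 0], 0]
    - [[0, 0, 0], 0]

```text
t: 8.15
position: [0.5187, 0.1086, 0.0812]
eef_rot: [-3.14, -0.0, -2.917]
wrist_force: [0.7, -5.3, -1.5]
width: 0.0162
finger_force: 25.0
```

carry_out:
  moves:
    - [[-0.3, 1, 0], 0]
    - [[-0.3, 1, 0], 0]
    - [[0, 0, 0], 0]

```text
t: 8.52
position: [0.5186, 0.1089, 0.0812]
eef_rot: [-3.138, 0.0, -2.918]
wrist_force: [3.0, -13.4, -2.6]
width: 0.0163
finger_force: 25.0
```

There is firm contact: the arm stopped at y = 0.109 with 13 N of reaction. Now I grip harder and turn clockwise.

carry_out:
  moves:
    - [[0, 0, 0], 0]
    - [[0, 0, 0], 0]
    - [[0, 0, 0], -0.1]
    - [[0, 0, 0], -0.12]
    - [[0, 0, 0], -0.12]
    - [[0, 0, 0], -0.12]
    - [[0, 0, 0], -0.12]
    - [[0, 0, 0], -0.12]
    - [[0, 0, 0], -0.12]
    - [[0, 0, 0], -0.12]
  newtons: 50

```text
t: 9.78
position: [0.5189, 0.11, 0.0812]
eef_rot: [-3.141, 0.003, 2.422]
wrist_force: [4.6, -7.8, -4.7]
width: 0.0157
finger_force: 50.0
```

carry_out:
  moves:
    - [[0, 0, 0], -0.08]
    - [[0, 0, 0], -0.08]
    - [[0, 0, 0], -0.06]
    - [[0, 0, 0], 0]

```text
t: 10.28
position: [0.5191, 0.1102, 0.0813]
eef_rot: [3.141, 0.003, 2.205]
wrist_force: [6.5, -6.5, -5.9]
width: 0.0156
finger_force: 50.0
```

```bash
python3 - <<'E'
from h import *
s=ctrl.sense();print(s['t'],s['eef_rot'],s['position'],s['wrist_force'],s['ft_torque'],s['width'])
E
```

```text
10.275 [3.14067618e+00 2.64619166e-03 2.20470628e+00] [0.51912551 0.11022437 0.08125497] [ 6.51700367 -6.46877591 -5.94837624] [-1.25863919 -1.17314471 -0.0477418 ] 0.015602516268562936
```

carry_out:
  moves:
    - [[0, 0, 0], -0.04]
    - [[0, 0, 0], -0.03]
    - [[0, 0, 0], 0]

```text
t: 10.65
position: [0.5192, 0.1102, 0.0813]
eef_rot: [3.141, 0.003, 2.136]
wrist_force: [7.6, -7.1, -5.6]
width: 0.0155
finger_force: 50.5
```

```bash
python3 - <<'E'
from h import *
s=ctrl.sense();print(s['t'],s['eef_rot'],s['position'],s['wrist_force'],s['ft_torque'],s['width'])
E
```

```text
10.65 [3.14051585e+00 2.82828169e-03 2.13622571e+00] [0.51915997 0.11024476 0.08125081] [ 7.57756242 -7.139307   -5.63801432] [-1.20563616 -1.13884768  0.77281196] 0.015460602412765314
```

The moment about z jumped to 0.77 N m, so the hard stop is reached. I release, lift and check.

carry_out:
  moves:
    - [[0, 0, 0], 0]
    - [[0, 0, 0], 0]
    - [[0, 0, 0], 0]
    - [[0, 0, 0], 0]
    - [[0, 0, 0], 0]
    - [[0, 0, 0], 0]
    - [[0, 0, 0], 0]
    - [[0, 0, 0], 0]
  claw: -1

```text
t: 11.65
position: [0.518, 0.1113, 0.0812]
eef_rot: [-3.142, -0.0, 2.136]
wrist_force: [-0.1, -0.9, 0.0]
width: 0.0904
finger_force: 0.0
```

carry_out:
  moves:
    - [[0, 0, 15], 0]
    - [[0, 0, 30], 0]
    - [[0, 0, 40], 0]
    - [[0, 0, 40], 0]
    - [[0, 0, 40], 0]
    - [[0, 0, 0], 0]
    - [[0, 0, 0], 0]

```text
t: 12.52
position: [0.518, 0.1113, 0.2465]
eef_rot: [3.141, 0.0, 2.136]
wrist_force: [-0.2, -0.4, -1.4]
width: 0.0931
finger_force: 0.0
```

```bash
python3 - <<'E'
from h import *
s=ctrl.sense();print(s['t'],s['position'],s['wrist_force'],s['width'])
im=ctrl.get_image("wrist")
cv2.imwrite("pics/w3.png",im)
E
```

```text
12.525 [0.51798848 0.11126365 0.24651177] [-0.21138992 -0.42075439 -1.37951267] 0.09310983365519135
```

View pics/w3.png

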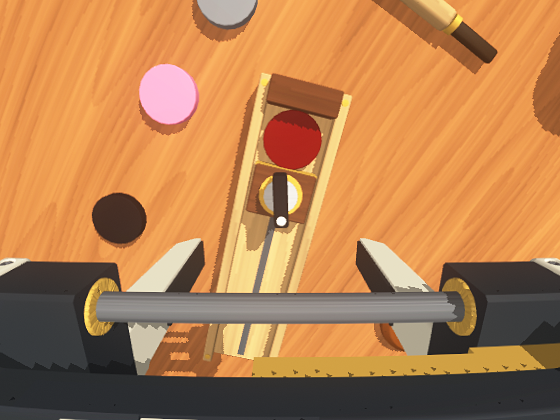

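The disc (292,139) lies flat between the end block (305,96) and the brass face (~(287,167)). The bar is turned almost along the channel. I'll do a quick numeric check before handing in.

```bash
python3 - <<'E'
from h import *
im=cv2.imread("pics/w3.png");hsv=cv2.cvtColor(im,cv2.COLOR_BGR2HSV)
m=(((hsv[...,0]<5)|(hsv[...,0]>174))&(hsv[...,1]>180)).astype(np.uint8);m[:100]=0;m[180:]=0;m[:,:250]=0;m[:,340:]=0
k=cv2.findContours(m,0,1)[0];q=max(k,key=cv2.contourArea);(x,y),r=cv2.minEnclosingCircle(q)
c=np.array([.5432,.0435]);u=np.array([-.3246,.9458]);v=np.array([u[1],-u[0]])
P=ray("wrist",(x,y),.031)[:2]-c;E=ray("wrist",(x+r,y),.031)[:2]-c
print('disc',x,y,r,'chan',P@v,P@u,'R',np.linalg.norm(E-P))
for n,p,z in (('face',(287,168),.045),('washer',(280.5,195),.048),('fence',(305,112),.05)):
    d=ray("wrist",p,z)[:2]-c;print(n,d@v,d@u)
E
```

```text
disc 291.9122009277344 139.17556762695312 29.3505802154541 chan -0.0024661662554304182 0.13358296062538255 R 0.034535349255649946
face -0.0007458845514689268 0.10096719861225731
washer -0.000783702430563901 0.06879224505558106
fence 0.0035478388824165957 0.16555972312706857
```

```bash
python3 -c "
from station import ctrl
print(ctrl.job_done())"
```

```text
the job is handed in; nothing more can be done
None
```

The red disc is pushed flat against the end block with no measurable gap, the clamp knob is turned to its hard stop, and the job is handed in; no verdict was returned.

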